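# Peel the display tray off the fittings case and show it to the room

### The job

The shallow display tray of brass and steel cabinet knobs is nested in the top of the wooden fittings case and held there by four stiff spring catches. Take the tray by the upright wooden lug in its corner and peel it off, lifting that corner well up while the diagonally opposite corner still sits in the case, so that the catches let go one after another and the loaded case stays standing where it is and nothing round it is disturbed. Then present the tray to the bidders on your own side of the table: finish while holding it motionless by the lug, every corner a good hand's breadth (10 cm) above the case, its face tipped back towards you by about 30 degrees.

Things in the scene. Friction and masses are not known exactly. Their poses are not given: they have to be found in the camera images.
- display_tray: wooden tray, 150 (its x) by 210 mm (its y), 0.2 kg, knobs screwed to its grey felt floor. Origin: centre of its underside, z up out of its face. Its foot, 20 mm deep and 1.5 mm smaller all round than the case's mouth, sits in the case; above it a flange of the full outline (z 20 to 26 mm) rests on the case's rim; 8 mm walls rise to z = 41 mm. Felt at z = 27 mm, knobs up to z = 49 mm
- lug (a point): centre of the round head (radius 15 mm) of the tray's lug, an upright wooden fin 10 mm thick, 30 mm long, in a corner: tray x -52, y -82, z 66 mm (116 mm above the table when nested). The lug's top is 15 mm above this point, the tray's rim 25 mm below. Site x runs along the fin into the tray (45 degrees from tray x towards tray y), point y across the thickness: close the fingers along y
- lug_corner (a point): outer corner of the tray's flange beside the lug, lower face of the flange (tray x -75, y -105, z 20 mm); level with the case's rim when nested
- short_side_corner (a point): the same point at the tray's corner x +75, y -105 mm
- long_side_corner (a point): the same point at the tray's corner x -75, y +105 mm
- opposite_corner (a point): the same point at the tray's corner x +75, y +105 mm, diagonally across from the lug
- case: dark wooden case, 150 (x) by 210 (y) by 70 mm high, about 1.5 kg, loose on the table. Origin: centre of its underside; axes as the tray's. In each short end wall (y = -105, +105 mm) two brass spring rollers, at x = -42 and +42 mm, stand over an undercut lip of the tray's foot; each lets go after 3 to 5 N of pull and 6 to 8 mm of lift; all four at once resist with 12 N or more
- bidders_view (a point): not a thing but a direction: its z axis points up, tipped 30 degrees from upright towards the robot (world -x). The tray's own z should point this way at the end. Its position means nothing
- nail_tin: round red tin, 67 mm across, 48 mm high, bystander; origin at the centre of its underside
- knob_box: small card box with a blue lid, 57 x 92 x 41 mm, bystander; origin at the centre of its underside
- iron_weight: knobbed iron scale weight, 60 mm across, 44 mm high, bystander; origin at the centre of its underside
- case_corner (a point): corner of the case's underside diagonally opposite the lug (case x +75, y +105, z 0 mm)

How it is judged:
On the way, in this order (a step that is already met when the one before it is completed fails the run):
1. the lug's corner is lifted 15 mm or more off the case's rim while the diagonally opposite corner is still seated (less than 6 mm up) and the other two corners are up by less than 15 mm (z of lug_corner in the frame of case above 0.085 m and z of each of short_side_corner, long_side_corner in the frame of case below 0.085 m and z of opposite_corner in the frame of case below 0.076 m), for 0.1 s.
2. all four corners of the tray are 25 mm or more above the case's rim, and the case stands on the table (z of each of lug_corner, short_side_corner, long_side_corner, opposite_corner in the frame of case above 0.095 m and height (world z) of case below 0.006 m), for 0.1 s.
At the end, for the whole second after the job is handed in: the fingers hold the tray at its lug, still (under 30 mm/s), each flange corner over 80 mm above the case's rim, its face within 20 degrees of the line tipped 30 degrees from upright towards the robot; the case stands flat, untouched by the tray, its middle and corner within 15 mm of the start (height (world z) of each of lug_corner, short_side_corner, long_side_corner, opposite_corner above 0.15 m and angle between the z axis of display_tray and the z axis of bidders_view, either way round below 0.35 rad and angle between display_tray's own z axis and vertical below 1.2 rad and contact force between the fingers and display_tray above 2 N and distance between the grasp point and lug below 0.035 m and contact force between display_tray and case below 0.2 N and linear speed of display_tray below 0.03 m/s and height (world z) of case below 0.006 m and angle between case's own z axis and vertical below 0.05 rad and distance of each of case, case_corner from where it was at the start of the episode below 0.015 m); the arm keeps its last pose, push and grip.
It fails at once if the case is lifted off the table, tipped, turned or shoved by more than 15 mm at its middle or corner (distance of any of case, case_corner from where it was at the start of the episode above 0.015 m or angle between case's own z axis and vertical above 0.08 rad or height (world z) of case above 0.012 m).
It fails at once if a bystander is moved more than 30 mm (distance of any of nail_tin, knob_box, iron_weight from where it was at the start of the episode above 0.03 m).
It also fails if it takes over 38 s, if anything falls off the work surface, if the arm or the gripper's body presses on something with over 40 N, if the wrist force passes 120 N, or if a joint passes its speed limit or range.

### The arm

A 6-joint arm with a two-finger parallel gripper is mounted at the origin on a cart in front of the work surface, level with it; the furniture and walls round the work are solid. World frame = base frame: x ahead of the robot, y to its left, z up, the work surface at z = 0. Lengths are in m, angles in rad, forces in N, time in s.
With the tool pointing down it reaches from about 0.35 to 0.85 m from the base axis. Payload 8.1 kg.
Tool frame: the origin (TCP) lies midway between the tips of the shut fingers; the grasp point (between the pads) lies 19 mm behind it; z points along the fingers, y is the line along which they close (so a half turn about z gives the same grasp; the last joint's range is limited). The gripper opens to 93 mm and grips with 3 to 60 N. Pads are 15 mm wide; open, the fingers measure 128 mm over their backs; the gripper's body (75 mm by 188 mm) begins 65 mm behind the grasp point.
Start: joints at [1.037, 0.13, 1.488, -0, 1.523, -0.085], TCP at [0.26, 0.541, 0.219] pointing down, gripper open.
Joint ranges: [-2.96, 2.96], [-0.89, 2.26], [0.02, 2.5], [-1.34, 4.48], [0, 2.73], [-2.66, 2.66]. Speed limits (rad/s): [2.39, 2.39, 2.79, 3.14, 3.14, 3.14].

### API

Orientations are given as a rotation vector (axis times angle).
In Python, from station import r gives the robot as it stands. The module is installed in compiled form; this text tells all that it offers.
- The arm moves only by the shell command python3 -m jog 'ROWS' [OPENING] [FORCE]. ROWS is text: rows parted by semicolons, each of 6 numbers parted by spaces: the shift along the tool's x, y, z in cm, then the turn, a rotation vector about the tool's x, y, z in degrees. A call has 1 to 5 rows; each row shifts and turns the commanded pose from where the row before left it, along the tool's axes as they then stand; what a row does not reach is not made up. A row lasts 1/12 s, in which the tool goes at most 41.7 mm and 7.16 degrees, less where a joint would pass 70% of its speed; a pose out of reach is approached as far as the arm can. A call with a gripper value outside its range is refused whole. OPENING is the finger opening in cm, from 0 to 9.3, set as the call begins (- or left out, the last holds). The fingers move at their own pace and stop on an object; FORCE is the grip in N (left out, the last holds). Time passes only in rows, so rows that do not move let the fingers close. It gives the time, the measured TCP pose, the force, the opening and the grip force at its end, in the units of the state.
- r.sense(): the state, without advancing time (a new reading comes with each control period).
- r.snapshot(name): name is "scene" or "top" or "wrist"; returns the picture (400x640x3 uint8, red, green, blue); there is no depth.
- r.camera_model(name): a dict with "fx", "fy", "cx", "cy" (pixels), "k1" (the pictures are not rectified: a ray, as slopes to the right and down, at radius r is drawn at 1 + k1 r^2 times it, then the intrinsics apply), "T" (4x4, takes a point from camera to world coordinates); the wrist camera has in their place "tool_from_camera" (4x4, takes a point from camera to tool coordinates, whose origin is the TCP and whose axes are the flange's). Camera axes: x right, y up, looking along -z (the intrinsics and any distortion apply to the point x, -y, -z); pixel columns grow to the right and rows downward; lengths in m; the calibration is good to about 2 mm. A picture is of the moment at which its call begins: read the wrist's pose just before it. camera_model takes no time and is no camera call.
- r.hand_in(): hands the job in; it is judged then, once.
Trained networks look in the newest picture that a camera, given by its name, has taken for a name from the list of things; names that differ only in an ending like _2 or _b are one class to them, and where a whole thing is asked for, a point or a joint stands for the part that bears it (a point fixed in the world has none). Each returns a list of dicts, best first, with "confidence" (0 to 1); they miss things now and then, are a little off and sometimes report something else, mostly with a low value. They report only what shows in the picture. A call takes as long as a camera call.
- r.boxes_of(target, camera): "xy" ([column, row] in pixels, amid what is visible of it).
- r.silhouettes(target, camera): "pixels" (400x640 bool, what is visible of it) and "xy" ([column, row] in pixels, amid what is visible of it).
- r.pinpoint(target, camera): "xy" ([column, row] in pixels: a listed point, or the origin of a listed thing).
The state is a dict: "time_s": time; "joint_pos": joint angles; "dq": joint speeds; "joint_torque": joint torques, N m; "tool_pos": TCP position; "tool_rot": TCP orientation; "wrist_force": force on the tool from outside, world axes, zero at the start; "moment": the same for the moment, N m; "opening": finger opening in m; "gripper_force": force on a finger pad.
Only numpy, scipy, OpenCV 4.12 (cv2) and the standard library are available. Lean on these libraries where they do the work, as an engineer would, in place of code of your own. Each camera call takes 0.05 s, during which the arm holds its last target. There are 200 camera calls.

## Working session

There is one attempt and no reset: what is moved stays moved. The work goes in short steps, Python scripts to look and compute and a shell command to move; the robot and the scene stay as the last step left them, time stands still between calls to the robot, and variables do not carry over. Pictures are saved under pics/ and viewed, at most 10 in all, crops included, and the job is handed in when it is done.

```bash
mkdir -p pics; cat > h.py <<'E'
import numpy as np, cv2
from station import r
from scipy.spatial.transform import Rotation as R
def ray(cam,xy):
    m=r.camera_model(cam)
    u=np.array([(xy[0]-m['cx'])/m['fx'],(xy[1]-m['cy'])/m['fy']])
    s=u.copy()
    for _ in range(20): s=u/(1+m['k1']*(s@s))
    if 'T' in m: T=np.array(m['T'])
    else:
        st=r.sense(); T=np.eye(4); T[:3,:3]=R.from_rotvec(st['tool_rot']).as_matrix(); T[:3,3]=st['tool_pos']; T=T@np.array(m['tool_from_camera'])
    d=T[:3,:3]@np.array([s[0],-s[1],-1]); return T[:3,3],d/np.linalg.norm(d)
def atz(cam,xy,z):
    o,d=ray(cam,xy); return o+d*(z-o[2])/d[2]
def tri(rays):
    A=sum(np.eye(3)-np.outer(d,d) for o,d in rays); b=sum((np.eye(3)-np.outer(d,d))@o for o,d in rays)
    return np.linalg.solve(A,b)
E
python3 - <<'E'
from h import *
for c in ('scene','top'):
    im=r.snapshot(c); cv2.imwrite(f'pics/{c}0.png',im[:,:,::-1])
Z=dict(lug=.116,lug_corner=.07,short_side_corner=.07,long_side_corner=.07,opposite_corner=.07,case_corner=0,display_tray=.05,nail_tin=0,knob_box=0,iron_weight=0)
for n,z in Z.items():
    rs=[];out=[]
    for c in ('scene','top'):
        p=r.pinpoint(n,c)
        for q in p[:2]: out.append((c,np.round(q['xy']).astype(int).tolist(),round(q['confidence'],2),np.round(atz(c,q['xy'],z),3).tolist()))
        if p: rs.append(ray(c,p[0]['xy']))
    print(n,*out,'tri',np.round(tri(rs),3) if len(rs)>1 else '')
s=r.sense(); print(s['time_s'],s['tool_pos'],s['tool_rot'],s['wrist_force'])
E
```

```text
lug ('scene', [316, 236], 0.7, [0.562, 0.133, 0.116]) ('top', [319, 218], 0.76, [0.565, 0.138, 0.116]) tri [0.566 0.138 0.108]
lug_corner ('scene', [314, 254], 0.8, [0.541, 0.121, 0.07]) ('scene', [379, 309], 0.73, [0.517, -0.104, 0.07]) ('top', [323, 230], 0.6, [0.528, 0.123, 0.07]) tri [0.531 0.119 0.08 ]
short_side_corner ('scene', [358, 231], 0.63, [0.68, 0.079, 0.07]) ('top', [334, 188], 0.76, [0.683, 0.084, 0.07]) tri [0.685 0.083 0.062]
long_side_corner ('scene', [274, 210], 0.72, [0.586, 0.321, 0.07]) ('top', [269, 211], 0.6, [0.594, 0.318, 0.07]) tri [0.591 0.321 0.068]
opposite_corner ('scene', [316, 187], 0.89, [0.741, 0.289, 0.07]) ('top', [280, 174], 0.92, [0.731, 0.282, 0.07]) tri [0.729 0.28  0.084]
case_corner ('scene', [277, 188], 0.3, [0.708, 0.44, 0.0]) tri 
display_tray ('scene', [313, 225], 0.77, [0.628, 0.204, 0.05]) ('scene', [379, 308], 0.44, [0.529, -0.098, 0.05]) ('top', [298, 200], 0.66, [0.64, 0.215, 0.05]) tri [0.643 0.217 0.027]
nail_tin ('scene', [377, 307], 0.63, [0.555, -0.08, 0.0]) ('top', [374, 227], 0.71, [0.549, -0.068, 0.0]) tri [ 0.554 -0.074 -0.008]
knob_box ('scene', [253, 190], 0.92, [0.645, 0.495, 0.0]) ('top', [220, 200], 0.64, [0.643, 0.513, 0.0]) tri [ 0.651  0.513 -0.017]
iron_weight ('scene', [410, 341], 0.59, [0.531, -0.194, 0.0]) ('top', [406, 234], 0.63, [0.523, -0.189, 0.0]) tri [ 0.525 -0.192  0.006]
1.1 [0.26030165 0.54060345 0.21860982] [ 6.99042923e-01  3.06283098e+00 -1.38562999e-05] [-0.62108071 -0.18465545  0.53043113]
```

View pics/scene0.png

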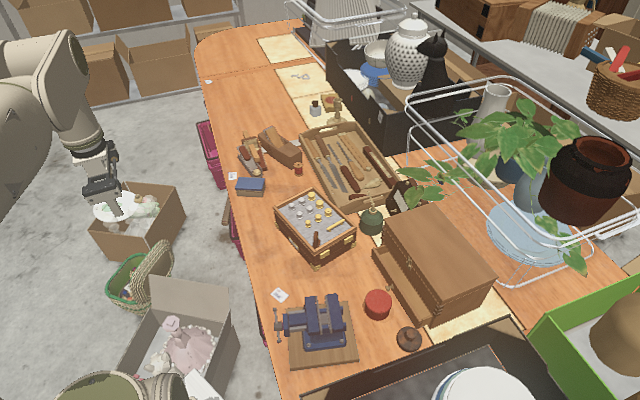

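View pics/top0.png

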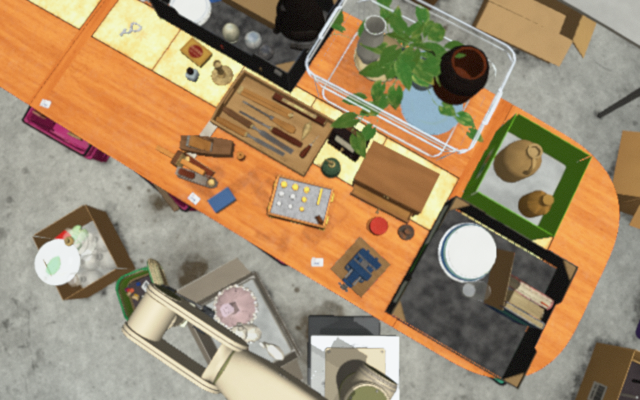

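```bash
python3 - <<'E'
from h import *
P=np.array([[.531,.121],[.682,.081],[.590,.320],[.733,.283]]);L=np.array([[-75,-105],[75,-105],[-75,105],[75,105]])/1e3
H=(L.T@(P-P.mean(0)));th=np.arctan2(H[0,1]-H[1,0],H[0,0]+H[1,1])
c,s=np.cos(th),np.sin(th);M=np.array([[c,-s],[s,c]]);print(np.degrees(th),P.mean(0),P-P.mean(0)-L@M.T)
lug=P.mean(0)+M@[-.052,-.082];print('lug',lug,'fin dir deg',np.degrees(th)+45)
Rt=R.from_rotvec(r.sense()['tool_rot']).as_matrix();print(Rt.round(3));print(r.camera_model('wrist'))
E
```

```text
-15.112197154808142 [0.634   0.20125] [[-3.21916008e-03  1.56554855e-03]
 [ 2.96826702e-03  6.72053509e-04]
 [ 1.03173298e-03 -2.17205351e-03]
 [-7.80839920e-04 -6.55485520e-05]]
lug [0.56242009 0.13564272] fin dir deg 29.887802845191857
[[-0.901  0.434 -0.   ]
 [ 0.434  0.901 -0.   ]
 [-0.    -0.    -1.   ]]
{'fx': 346.05372276453846, 'fy': 346.05372276453846, 'cx': 322.51195338957467, 'cy': 203.16105935486632, 'k1': -0.01815547830813776, 'tool_from_camera': array([[ 7.33365882e-05,  9.58978370e-01,  2.83479243e-01,
         7.87215288e-02],
       [ 9.99999953e-01,  1.38424128e-05, -3.05529104e-04,
        -4.01361101e-04],
       [-2.96919839e-04,  2.83479252e-01, -9.58978324e-01,
        -1.65916950e-01],
       [ 0.00000000e+00,  0.00000000e+00,  0.00000000e+00,
         1.00000000e+00]])}
```

The scene view shows the tray at about (316,225), its lug at (317,240), the tin at (377,303), the weight at (408,340) and the blue box at (250,186). All of these agree with the networks. The top view agrees too, with the lug at (319,218). The fitted corners match the known sizes to within 3 mm, with a yaw of about -15°.

```bash
A='-3 -1.56 0 0 0 0;-3 -1.56 0 0 0 0;-3 -1.56 0 0 0 0;-3 -1.56 0 0 0 0;-3 -1.56 0 0 0 0'
python3 -m jog '-3 -1.56 0 0 0 0;-3 -1.56 0 0 0 0;-3 -1.56 0 0 0 0;-3 -1.56 0 0 0 0;-3 -1.56 0 0 0 0' 3.5 60
python3 -m jog '-3 -1.56 0 0 0 0;-3 -1.56 0 0 0 0;-3 -1.56 0 0 0 0;-3 -1.56 0 0 0 0;-3 -1.56 0 0 0 0'
python3 -m jog '-3 -1.56 0 0 0 0;-3 -1.56 0 0 0 0;-3 -1.56 0 0 0 0;-3 -1.56 0 0 0 0;-2.8 -1.56 0 0 0 0'
python3 -m jog '0 0 0 0 0 7;0 0 0 0 0 7;0 0 0 0 0 7;0 0 0 0 0 7;0 0 0 0 0 7'
python3 -m jog '0 0 0 0 0 7;0 0 0 0 0 7;0 0 0 0 0 7;0 0 0 0 0 7;0 0 0 0 0 7'
python3 -m jog '0 0 0 0 0 7;0 0 0 0 0 7;0 0 0 0 0 7;0 0 0 0 0 7;0 0 0 0 0 7'
python3 -m jog '0 0 0 0 0 7;0 0 0 0 0 7;0 0 0 0 0 5.3;0 0 0 0 0 0;0 0 0 0 0 0'
cat >> h.py <<'E'
def look(tag,pts=('lug','lug_corner','short_side_corner','long_side_corner','opposite_corner'),cams=('scene','top','wrist'),save=()):
    s=r.sense(); print('pose',s['time_s'],np.round(s['tool_pos'],4),np.round(R.from_rotvec(s['tool_rot']).as_matrix(),3).tolist(),'F',np.round(s['wrist_force'],1),s['opening'],s['gripper_force'],'q',np.round(s['joint_pos'],2))
    for c in cams:
        im=r.snapshot(c)
        if c in save: cv2.imwrite(f'pics/{tag}_{c}.png',im[:,:,::-1])
    res={}
    for n in pts:
        rs=[];o=[]
        for c in cams:
            p=r.pinpoint(n,c)
            if p and p[0]['confidence']>.35: rs.append(ray(c,p[0]['xy'])); o.append((c,np.round(p[0]['xy']).astype(int).tolist(),round(p[0]['confidence'],2)))
        if len(rs)>1: res[n]=tri(rs)
        print(n,o,np.round(res.get(n,[]),3))
    return res
E
python3 - <<'E'
from h import *
look('pre',save=('wrist',))
Z=dict(lug=.116,lug_corner=.07,short_side_corner=.07,long_side_corner=.07,opposite_corner=.07)
for n,z in Z.items():
    p=r.pinpoint(n,'wrist')
    if p: print(n,atz('wrist',p[0]['xy'],z).round(4))
E
```

```text
time_s: 1.52
tool_pos: [0.3622, 0.404, 0.2187]
tool_rot: [0.698, 3.063, 0.0]
wrist_force: [0.6, 0.3, -0.7]
opening: 0.0643
gripper_force: 0.0
time_s: 1.93
tool_pos: [0.4637, 0.2684, 0.2189]
tool_rot: [0.699, 3.062, 0.001]
wrist_force: [0.5, 1.1, -0.2]
opening: 0.0353
gripper_force: 0.0
time_s: 2.35
tool_pos: [0.5634, 0.1337, 0.2188]
tool_rot: [0.699, 3.062, 0.0]
wrist_force: [0.3, -0.1, 0.2]
opening: 0.0353
gripper_force: 0.0
time_s: 2.77
tool_pos: [0.5625, 0.1352, 0.2186]
tool_rot: [-1.596, -2.706, 0.0]
wrist_force: [-0.4, 0.4, 0.4]
opening: 0.0352
gripper_force: 0.0
time_s: 3.18
tool_pos: [0.5624, 0.1354, 0.2187]
tool_rot: [2.336, 2.101, 0.0]
wrist_force: [0.5, 1.1, -0.1]
opening: 0.0354
gripper_force: 0.0
time_s: 3.6
tool_pos: [0.5624, 0.1354, 0.2187]
tool_rot: [-2.859, -1.301, -0.0]
wrist_force: [-0.0, 0.8, -0.4]
opening: 0.0347
gripper_force: 0.0
time_s: 4.02
tool_pos: [0.5624, 0.1354, 0.2187]
tool_rot: [-3.033, -0.817, -0.0]
wrist_force: [0.6, -0.6, 0.4]
opening: 0.0348
gripper_force: 0.0
pose 4.0167 [0.5624 0.1354 0.2187] [[0.865, 0.502, 0.0], [0.502, -0.865, 0.0], [0.0, -0.0, -1.0]] F [ 0.6 -0.6  0.4] 0.03477957605838488 0.0 q [0.15 0.07 1.55 0.   1.52 1.19]
lug [('scene', [312, 237], 0.77), ('top', [319, 219], 0.95), ('wrist', [321, 208], 0.88)] [0.559 0.137 0.116]
lug_corner [('scene', [312, 256], 0.62), ('top', [323, 230], 0.66), ('wrist', [326, 222], 0.62)] [0.532 0.12  0.069]
short_side_corner [('scene', [356, 229], 0.67), ('wrist', [444, 108], 0.8)] [0.677 0.082 0.078]
long_side_corner [('scene', [277, 212], 0.59), ('top', [266, 213], 0.84), ('wrist', [148, 64], 0.76)] [0.587 0.322 0.062]
opposite_corner [('scene', [314, 187], 0.88)] []
lug [0.5584 0.134  0.116 ]
lug_corner [0.5356 0.1161 0.07  ]
short_side_corner [0.6792 0.0795 0.07  ]
long_side_corner [0.5828 0.319  0.07  ]
```

View pics/pre_wrist.png

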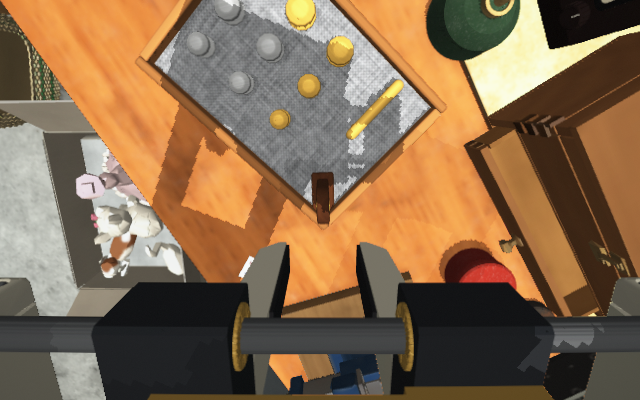

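The wrist view shows the fin centred at column 322, in line with the tool's x axis, and no knob under the fingers (the nearest is at (280,120)). I'm going down to grasp it.

```bash
python3 -m jog '-0.1 0 3 0 0 0;-0.1 0 3 0 0 0;-0.1 0 2.5 0 0 0;0 0 2 0 0 0;0 0 1.4 0 0 0'
python3 -m jog '0 0 0 0 0 0;0 0 0 0 0 0;0 0 0 0 0 0;0 0 0 0 0 0;0 0 0 0 0 0' 0 60
python3 -m jog '0 0 0 0 0 0;0 0 0 0 0 0'
```

```text
time_s: 5.58
tool_pos: [0.5583, 0.1336, 0.0969]
tool_rot: [-3.034, -0.813, 0.005]
wrist_force: [-0.4, -1.2, 0.4]
opening: 0.0353
gripper_force: 0.0
time_s: 6.0
tool_pos: [0.5611, 0.1342, 0.1015]
tool_rot: [3.034, 0.813, 0.005]
wrist_force: [-0.5, -1.0, 3.1]
opening: 0.0095
gripper_force: 59.8
time_s: 6.17
tool_pos: [0.561, 0.1342, 0.1015]
tool_rot: [3.034, 0.813, 0.005]
wrist_force: [-0.2, 0.0, 6.2]
opening: 0.0096
gripper_force: 59.8
```

```bash
python3 -m jog '0.03 0 -0.2 0 -0.5 0;0.03 0 -0.2 0 -0.5 0;0.03 0 -0.2 0 -0.5 0;0.03 0 -0.2 0 -0.5 0'
python3 -m jog '0.04 0 -0.3 0 -0.8 0;0.04 0 -0.3 0 -0.8 0;0.04 0 -0.3 0 -0.8 0;0 0 0 0 0 0'
python3 - <<'E'
from h import *
look('peel1',save=('scene',))
E
```

```text
time_s: 6.5
tool_pos: [0.5608, 0.1351, 0.1074]
tool_rot: [3.026, 0.811, -0.054]
wrist_force: [1.2, 5.0, -3.1]
opening: 0.0097
gripper_force: 59.8
time_s: 6.83
tool_pos: [0.5632, 0.1353, 0.1178]
tool_rot: [3.012, 0.807, -0.116]
wrist_force: [-0.3, 0.9, 3.0]
opening: 0.0095
gripper_force: 59.8
pose 6.8333 [0.5632 0.1353 0.1178] [[0.863, 0.5, -0.066], [0.499, -0.866, -0.039], [-0.077, 0.001, -0.997]] F [-0.3  0.9  3. ] 0.009522453653786041 59.813701808452606 q [ 0.17  0.22  1.58 -0.03  1.42  1.22]
lug [('scene', [315, 232], 0.72), ('top', [320, 215], 0.63), ('wrist', [320, 271], 0.68)] [0.567 0.136 0.132]
lug_corner [('scene', [314, 250], 0.89), ('top', [324, 231], 0.83)] [0.526 0.116 0.105]
short_side_corner [('scene', [355, 225], 0.72), ('wrist', [517, 108], 0.82)] [0.676 0.086 0.094]
long_side_corner [('scene', [274, 210], 0.84), ('top', [222, 202], 0.42), ('wrist', [36, 34], 0.62)] [ 0.611  0.428 -0.014]
opposite_corner [('top', [277, 174], 0.73)] []
```

```bash
python3 - <<'E'
from h import *
im=r.snapshot('wrist'); im2=cv2.imread('pics/peel1_scene.png')[170:280,250:390]
a=cv2.resize(im2,None,fx=3.6,fy=3.6,interpolation=cv2.INTER_CUBIC); b=cv2.resize(im[:,:,::-1],(500,312))
b=b[:200]
w=max(a.shape[1],b.shape[1]);P=lambda i:cv2.copyMakeBorder(i,0,0,0,w-i.shape[1],cv2.BORDER_CONSTANT)
cv2.imwrite('pics/peel1c.png',np.vstack([P(a),P(b)])[:600])
E
```

```text
(no output)
```

View pics/peel1c.png

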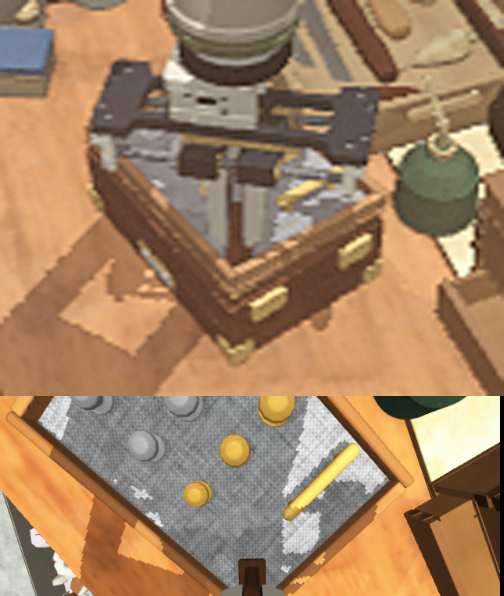

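The gap under the flange is plain at the lug corner and closes towards the far corner, so step 1 is held. I'll carry on peeling about the far corner.

```bash
python3 -m jog '0.02 0 -0.15 0 -0.4 0;0 0 0 0 0 0;0 0 0 0 0 0'
python3 -m jog '0.05 0 -0.39 0 -1 0;0.05 0 -0.39 0 -1 0;0.05 0 -0.39 0 -1 0;0.05 0 -0.39 0 -1 0'
python3 - <<'E'
from h import *
look('peel2',pts=('opposite_corner','short_side_corner','case'))
E
```

```text
time_s: 8.03
tool_pos: [0.5623, 0.1357, 0.1179]
tool_rot: [3.011, 0.807, -0.128]
wrist_force: [0.8, 2.0, 3.2]
opening: 0.0094
gripper_force: 59.8
time_s: 8.37
tool_pos: [0.565, 0.1374, 0.1329]
tool_rot: [2.988, 0.8, -0.234]
wrist_force: [-0.4, 2.0, 2.1]
opening: 0.0096
gripper_force: 59.8
pose 8.3667 [0.565  0.1374 0.1329] [[0.856, 0.5, -0.135], [0.494, -0.866, -0.077], [-0.156, -0.001, -0.988]] F [-0.4  2.   2.1] 0.009576341457911192 59.8300901055336 q [ 0.18  0.29  1.48 -0.05  1.53  1.24]
opposite_corner [('top', [282, 174], 0.74)] []
short_side_corner [('scene', [355, 226], 0.92), ('top', [336, 191], 0.81), ('wrist', [514, 111], 0.62)] [0.671 0.081 0.097]
case [('scene', [315, 236], 0.65)] []
```

```bash
python3 -m jog '0.05 0 -0.39 0 -1 0;0.05 0 -0.39 0 -1 0;0.05 0 -0.39 0 -1 0;0.05 0 -0.39 0 -1 0'
python3 -m jog '-0.1 0 -0.4 0 0 0;-0.1 0 -0.4 0 0 0;-0.1 0 -0.4 0 0 0'
python3 -m jog '-0.1 0 -0.4 0 0 0;-0.1 0 -0.4 0 0 0;-0.1 0 -0.4 0 0 0'
```

```text
time_s: 9.3
tool_pos: [0.5698, 0.1396, 0.1483]
tool_rot: [2.961, 0.793, -0.334]
wrist_force: [-0.9, 1.3, -0.3]
opening: 0.0099
gripper_force: 59.8
time_s: 9.55
tool_pos: [0.5694, 0.1393, 0.1604]
tool_rot: [2.961, 0.793, -0.333]
wrist_force: [0.7, -0.0, -2.1]
opening: 0.0094
gripper_force: 59.9
time_s: 9.8
tool_pos: [0.5694, 0.1393, 0.1736]
tool_rot: [2.962, 0.793, -0.332]
wrist_force: [-0.2, 1.0, -3.0]
opening: 0.0094
gripper_force: 59.9
```

```bash
python3 - <<'E'
from h import *
look('peel3',pts=('long_side_corner','opposite_corner','short_side_corner','case'),save=('scene',))
im2=cv2.imread('pics/peel3_scene.png')[130:280,230:410]
cv2.imwrite('pics/peel3c.png',cv2.resize(im2,None,fx=4,fy=4,interpolation=cv2.INTER_CUBIC))
E
```

```text
pose 9.8 [0.5694 0.1393 0.1736] [[0.845, 0.5, -0.192], [0.487, -0.866, -0.111], [-0.221, 0.0, -0.975]] F [-0.2  1.  -3. ] 0.00940943054582292 59.91221487522125 q [ 0.2   0.34  1.35 -0.07  1.67  1.25]
long_side_corner [('scene', [274, 195], 0.84), ('top', [268, 211], 0.74), ('wrist', [43, 32], 0.59)] [0.59  0.316 0.128]
opposite_corner [('scene', [315, 185], 0.88), ('top', [281, 171], 0.7)] [0.734 0.279 0.09 ]
short_side_corner [('scene', [359, 219], 0.82), ('top', [299, 200], 0.43), ('wrist', [519, 112], 0.98)] [0.659 0.128 0.146]
case [('scene', [314, 237], 0.96)] []
```

View pics/peel3c.png

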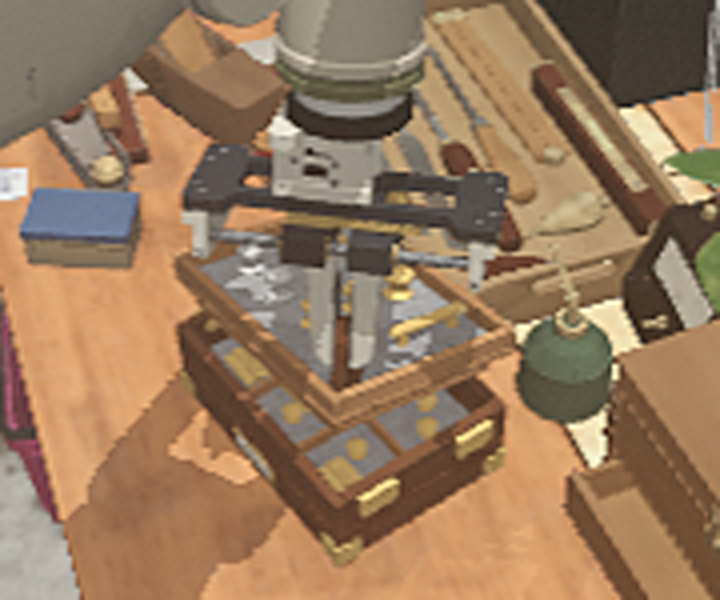

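The tray is off and tilted as intended, and the case with its loaded compartments stands in place. Lifting clear now.

```bash
python3 -m jog '-0.15 0 -0.7 0 0 0;-0.22 0 -1 0 0 0;-0.33 0 -1.46 0 0 0;-0.33 0 -1.46 0 0 0;-0.33 0 -1.46 0 0 0'
python3 -m jog '-0.33 0 -1.46 0 0 0;-0.33 0 -1.46 0 0 0;-0.33 0 -1.46 0 0 0;-0.33 0 -1.46 0 0 0;-0.33 0 -1.46 0 0 0'
python3 -m jog '-0.33 0 -1.46 0 0 0;-0.33 0 -1.46 0 0 0;-0.33 0 -1.46 0 0 0;-0.22 0 -1 0 0 0;-0.1 0 -0.5 0 0 0'
python3 - <<'E'
from h import *
res=look('up')
# tray z from corners, and rotation needed in tool frame from tool tilt
s=r.sense(); Rt=R.from_rotvec(s['tool_rot']).as_matrix()
def fit(res):
    L=dict(lug=[-52,-82,66],lug_corner=[-75,-105,20],short_side_corner=[75,-105,20],long_side_corner=[-75,105,20],opposite_corner=[75,105,20])
    k=list(res); A=np.array([L[n] for n in k])/1e3; B=np.array([res[n] for n in k])
    q,e=R.align_vectors(B-B.mean(0),A-A.mean(0)); return q.as_matrix(),e
M,e=fit(res); print('tray z seen',M[:,2].round(3),e,'by tool',(-Rt[:,2]).round(3))
E
```

```text
time_s: 10.97
tool_pos: [0.5699, 0.1397, 0.2373]
tool_rot: [2.962, 0.793, -0.331]
wrist_force: [-1.0, 0.5, -1.7]
opening: 0.0096
gripper_force: 59.9
time_s: 11.38
tool_pos: [0.5699, 0.1397, 0.3124]
tool_rot: [2.962, 0.793, -0.33]
wrist_force: [0.0, -0.7, -2.4]
opening: 0.01
gripper_force: 59.9
time_s: 11.8
tool_pos: [0.5704, 0.1399, 0.3734]
tool_rot: [2.962, 0.793, -0.326]
wrist_force: [0.0, -0.0, -0.6]
opening: 0.0095
gripper_force: 59.9
pose 11.8 [0.5704 0.1399 0.3734] [[0.845, 0.5, -0.188], [0.488, -0.866, -0.11], [-0.218, 0.001, -0.976]] F [ 0.  -0.  -0.6] 0.009501115893547506 59.912397265434265 q [ 0.2   0.31  1.02 -0.08  2.02  1.22]
lug [('scene', [315, 151], 0.81), ('top', [315, 202], 0.63), ('wrist', [318, 273], 0.95)] [0.577 0.146 0.387]
lug_corner [('scene', [310, 175], 0.84), ('top', [323, 219], 0.7)] [0.537 0.125 0.352]
short_side_corner [('scene', [364, 162], 0.87), ('top', [338, 173], 0.65), ('wrist', [519, 110], 0.68)] [0.682 0.079 0.322]
long_side_corner [('scene', [267, 142], 0.62), ('top', [262, 201], 0.93), ('wrist', [42, 29], 0.73)] [0.591 0.315 0.322]
opposite_corner [('scene', [312, 129], 0.86), ('top', [273, 156], 0.97)] [0.738 0.289 0.292]
tray z seen [0.217 0.089 0.972] 0.013147854649963491 by tool [0.192 0.111 0.975]
```

```bash
python3 -m jog '0 0 0 -1 2.5 0;0 0 0 -1.56 3.83 0;0 0 0 -1.56 3.83 0;0 0 0 -1.56 3.83 0;0 0 0 -1.56 3.83 0'
python3 -m jog '0 0 0 -1.56 3.83 0;0 0 0 -1.56 3.83 0;0 0 0 -1.56 3.83 0;0 0 0 -1.56 3.83 0;0 0 0 -1.56 3.83 0'
python3 -m jog '0 0 0 -0.56 1.3 0;0 0 0 0 0 0;0 0 0 0 0 0;0 0 0 0 0 0;0 0 0 0 0 0'
cat >> h.py <<'E'
def fit(res):
    L=dict(lug=[-52,-82,66],lug_corner=[-75,-105,20],short_side_corner=[75,-105,20],long_side_corner=[-75,105,20],opposite_corner=[75,105,20])
    k=list(res); A=np.array([L[n] for n in k])/1e3; B=np.array([res[n] for n in k])
    q,e=R.align_vectors(B-B.mean(0),A-A.mean(0)); return q.as_matrix(),e
E
python3 - <<'E'
from h import *
res=look('tilt',save=('scene',))
s=r.sense(); Rt=R.from_rotvec(s['tool_rot']).as_matrix()
M,e=fit(res); g=[-.5,0,.866]; print('tray z seen',M[:,2].round(3),e,np.degrees(np.arccos(M[:,2]@g)),'by tool',(-Rt[:,2]).round(3))
p=r.pinpoint('case','scene'); print(p and p[0])
im2=cv2.imread('pics/tilt_scene.png')[70:280,200:440]
cv2.imwrite('pics/tiltc.png',cv2.resize(im2,None,fx=2.8,fy=2.8,interpolation=cv2.INTER_CUBIC))
E
```

```text
time_s: 13.12
tool_pos: [0.57, 0.1398, 0.3709]
tool_rot: [2.929, 0.807, 0.185]
wrist_force: [0.2, -0.7, -0.8]
opening: 0.0096
gripper_force: 59.9
time_s: 13.53
tool_pos: [0.5697, 0.1398, 0.371]
tool_rot: [2.806, 0.796, 0.714]
wrist_force: [-0.8, -0.8, -2.2]
opening: 0.0094
gripper_force: 59.9
time_s: 13.95
tool_pos: [0.5703, 0.1398, 0.3707]
tool_rot: [2.796, 0.794, 0.742]
wrist_force: [-0.1, -0.0, -2.0]
opening: 0.0096
gripper_force: 59.9
pose 13.95 [0.5703 0.1398 0.3707] [[0.739, 0.456, 0.496], [0.526, -0.85, -0.001], [0.422, 0.262, -0.868]] F [-0.1 -0.  -2. ] 0.009591485890284327 59.88014817237854 q [ 0.23 -0.42  1.8  -0.12  1.25  1.25]
lug [('scene', [311, 155], 0.85), ('top', [316, 206], 0.83), ('wrist', [322, 273], 0.59)] [0.565 0.143 0.384]
lug_corner [('scene', [317, 179], 0.55), ('top', [321, 210], 0.76)] [0.569 0.132 0.314]
short_side_corner [('scene', [363, 130], 0.79), ('top', [338, 165], 0.62), ('wrist', [516, 114], 0.97)] [0.685 0.089 0.405]
long_side_corner [('top', [254, 193], 0.71), ('wrist', [39, 32], 0.62)] [0.61  0.337 0.337]
opposite_corner [('scene', [308, 83], 0.78), ('top', [267, 146], 0.85)] [0.732 0.294 0.431]
tray z seen [-0.576  0.036  0.816] 0.016532512779779657 5.630862279042693 by tool [-0.497  0.001  0.868]
{'xy': [314.1, 235.5], 'confidence': 0.77}
```

View pics/tiltc.png

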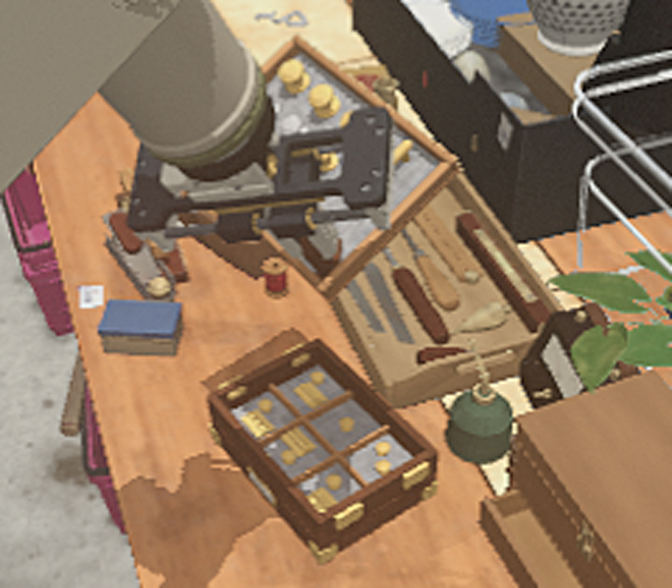

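The tray is held still by the lug, facing back about 30–35° (within about 6° of the target). Every corner is above 0.3 m, the case stands open and in place, and the blue box hasn't moved.

```bash
python3 -c "
from station import r
print(r.hand_in())"
```

```text
the job is handed in; nothing more can be done
None
```

I peeled the tray off lug corner first and handed it in held still by the lug, tipped back about 30–35° with every corner over 0.3 m up; the case looked unmoved in the last picture, and the hand-in returned no verdict.

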